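# Close up the driver-bit case

## Robot

A 7-joint arm with a two-finger parallel gripper is mounted at the origin on the work surface. World frame = base frame: x ahead of the robot, y to its left, z up, the work surface at z = 0. Lengths are in m, angles in rad, forces in N, time in s.
With the tool pointing down it reaches from about 0.4 to 0.875 m from the base axis. Payload 19.3 kg.
Tool frame: the origin (TCP) lies between the finger pads; the fingertips stand ctrl.nose_length ahead of it and the grasp point (between the pads) lies 6 mm ahead of it (ctrl.nose_length is the distance from the TCP to the fingertips, in m); z points along the fingers, y is the line along which they close (so a half turn about z gives the same grasp; the last joint's range is limited). The gripper opens to 85 mm and grips with 20 to 120 N. Pads are 22 mm wide; open, the fingers measure 114 mm over their backs; the gripper's body (76 mm by 85 mm) begins 54 mm behind the grasp point. The pads swing forward as they close: fully open they stand 13 mm farther back than shut.
Start: joints at [-1.329, 0.521, -0.036, 1.599, 0.021, 1.021, -0.113], TCP at [0.192, 0.595, 0.256] pointing down, gripper open.
Joint ranges: [-2.91, 2.91], [-0.3, 2.13], [-1.5, 1.42], [0.17, 2.43], [-1.26, 4.41], [0.16, 1.93], [-2.52, 2.52]. Speed limits (rad/s): [1.89, 1.89, 2.39, 2.39, 3.01, 3.01, 3.01].

## Interface

Orientations are given as a unit quaternion [x, y, z, w].
In Python, from station import ctrl gives the robot as it stands.
- The arm moves only by the shell command python3 -m pendant 'ROWS' [FORCE]. ROWS is a JSON object of lists of equal length, an entry for each row: "claw": the opening, from -1 (shut) to 1 (fully open); "offset": the shift along the tool's x, y, z each as a share of 15 cm, from -1 to 1, a list of three; "spin": the turn about the tool's z as a share of 90 degrees, from -1 to 1. In form: {"claw": [claw, ...], "offset": [[dx, dy, dz], ...], "spin": [spin, ...]}. A call has 1 to 10 rows; each row is the pose to reach, as a shift and turn from the pose commanded when the call began, along the tool's axes at that moment; what a row does not reach only later rows make up. A row lasts 1/8 s, in which the tool goes at most 62.5 mm and 10.7 degrees, less where a joint would pass 70% of its speed; a pose out of reach is approached as far as the arm can. A call with a number of a shift or a turn outside -1 to 1 is refused whole. A call with a gripper value outside its range is refused whole. The fingers move at their own pace and stop on an object; FORCE is the grip in N (left out, the last holds). Time passes only in rows, so rows that repeat a pose let the fingers close. It gives the time, the measured TCP pose, the force, the opening and the grip force at its end, in the units of the state.
- ctrl.get_state(): the state, without advancing time (a new reading comes with each control period).
- ctrl.get_image(name): name is "scene" or "side" or "wrist"; returns a dict with "image" (480x640x3 uint8, red, green, blue), "fx", "fy", "cx", "cy" (pixels), "R" (3x3) and "t" (3): a world point X has camera coordinates R X + t. Camera axes: x right, y down, z forward; pixel columns grow to the right and rows downward; lengths in m; the calibration is good to about 2 mm. A picture is of the moment at which its call begins. There is no depth.
- ctrl.finish_job(): hands the job in; it is judged then, once.
The state is a dict: "time_s": time; "joint_positions": joint angles; "qvel": joint speeds; "tau": joint torques, N m; "ee_pos": TCP position; "ee_rot": TCP orientation; "contact_force": force on the tool from outside, world axes, zero at the start; "moment": the same for the moment, N m; "width": finger opening in m; "finger_force": force on a finger pad.
Only numpy, scipy, OpenCV 4.12 (cv2) and the standard library are available. Lean on these libraries where they do the work, as an engineer would, in place of code of your own. Each camera call takes 0.05 s, during which the arm holds its last target. There are 200 camera calls.

## Task

Close up the grey bit case on the bench. With the fingertips, first push the upright black bit flap inside it down until it lies flat in the case, and after that swing the open cover over and press it gently, without slamming it, until it is fully shut. Only push, do not squeeze or grip anything, and leave the plugs, tools and other things around the case standing and lying where they are.

Things in the scene. Friction and masses are not known exactly. Their poses are not given: they have to be found in the camera images.
- case: grey open plastic case fixed to the bench, 220 mm along its x, 200 mm along its y, 70 mm tall, walls 5 mm. Origin at the centre of its underside; at yaw 0 its x points away from the robot, its y to the left, z up. The flap is hinged along the inside of its -x (front) wall, the cover along its +y (left) rim
- flap (a joint): angle of the bit flap: 0 = flat in the case, pointing along the case's +x, just below the rim, against a firm stop; 1.57 = upright at the front of the case. Starts at 1.35 to 1.65, stop at 1.75. Stays where it is left (friction 0.2 N m, no springback): push its plain face towards the case's +x and then down, about 2 N at the free edge
- flap_hinge (a point): middle of the flap's hinge line, which runs along the case's y, 100 mm in front of (-x) and 44 mm above the case's origin. x of this frame runs along the flap from the hinge to the free edge, z out of its plain face, which lies 8 mm from the hinge line
- flap_edge (a point): middle of the flap's free edge on its plain face. The flap is a black plate 135 mm from hinge to this edge, 165 mm wide, 8 mm thick, 0.1 to 0.16 kg. The plain face looks to the case's -x when upright and up when flat (then 52 mm above the bench); rows of steel driver bits are clipped to the other face
- lid (a joint): angle of the cover: 0 = fully shut on the case, against a firm stop, no latch; 1.57 = upright. Starts at 1.6 to 1.85, leaning a little out to the case's +y; stop at 2.0. Stays where it is left (friction 0.5 N m, no springback): push its outer face towards the case's -y and then down, 3 to 5 N near the free edge. It cannot close over the upright flap: they collide
- lid_hinge (a point): middle of the cover's hinge line, which runs along the case's x, 100 mm to the left (+y) and 70 mm above the case's origin. The -y of this frame runs along the cover from the hinge to the free edge, z out of its outer face, which lies 8 mm from the hinge line
- lid_edge (a point): middle of the cover's free edge on its outer face. The cover is a grey plate 220 mm along the case's x, 200 mm from hinge to this edge, 8 mm thick, 0.18 to 0.33 kg. The outer face looks to the case's +y when upright and up when shut; this point is 78 mm above the bench when shut, about 270 mm when upright
- plug_a: mains plug, black round body 39 mm across and 36 mm tall standing on its cable end, two 19 mm brass pins pointing up (55 mm in all); origin at the centre of its underside. Bystander: leave it standing where it is (to the left of the case, outside the open cover)
- plug_b: mains plug, black round body 39 mm across and 36 mm tall standing on its cable end, two 19 mm brass pins pointing up (55 mm in all); origin at the centre of its underside. Bystander: leave it standing where it is (right of the case, towards the robot)
- plug_c: mains plug, black round body 39 mm across and 36 mm tall standing on its cable end, two 19 mm brass pins pointing up (55 mm in all); origin at the centre of its underside. Bystander: leave it standing where it is (right of the case, away from the robot)
- connector: round black cable connector standing upright beyond the case, 34 mm across, 85 mm tall; origin at the centre of its underside. Bystander: leave it standing where it is
- pliers: pliers with red handles lying on the bench, 165 mm long, about 56 mm wide, 12 mm tall; origin near the middle, x towards the jaws. Bystander: leave in place
- screwdriver: screwdriver lying on the bench along its x, under 40 mm tall; origin under its middle. Bystander: leave in place

How it is judged:
On the way, in this order (a step that is already met when the one before it is completed fails the run):
1. the flap lies flat in the case while the cover is still open (value of joint flap below 0.08 rad and value of joint lid above 1 rad), for 0.2 s.
2. the cover is shut over the flat flap (value of joint lid below 0.04 rad and value of joint flap below 0.08 rad), for 0.2 s.
At the end, for the whole second after the job is handed in: The flap lies flat (within 0.08 rad), the cover is fully shut over it (within 0.04 rad, about 8 mm at its edge) and at rest, and every bystander is within 30 mm of where it began, the plugs and the connector upright (all of step 2 and velocity of joint lid between -0.05 and 0.05 rad/s and distance of each of plug_a, plug_b, plug_c, connector, pliers, screwdriver from where it was at the start of the episode below 0.03 m and angle between each of plug_a, plug_b, plug_c, connector's own z axis and vertical below 0.5 rad); the robot touches nothing.
It fails at once if a bystander was shifted, lifted or carried (over 30 mm) (distance of any of plug_a, plug_b, plug_c, connector, pliers, screwdriver from where it was at the start of the episode above 0.03 m).
It fails at once if a plug or the connector was knocked over (angle between any of plug_a, plug_b, plug_c, connector's own z axis and vertical above 0.5 rad).
It fails at once if the cover was slammed (faster than 4 rad/s) (velocity of joint lid below -4 rad/s).
It fails at once if the flap was squeezed or pressed too hard (over 90 N) (contact force between the fingers and flap above 90 N).
It fails at once if the cover was squeezed or pressed too hard (over 90 N) (contact force between the fingers and lid above 90 N).
It also fails if it takes over 51 s, if anything falls off the work surface, if the arm or the gripper's body presses on something with over 40 N, if the wrist force passes 120 N, or if a joint passes its speed limit or range.

## Working session

There is one attempt and no reset: what is moved stays moved. The work goes in short steps, Python scripts to look and compute and a shell command to move; the robot and the scene stay as the last step left them, time stands still between calls to the robot, and variables do not carry over. Pictures are saved under pics/ and viewed, at most 10 in all, crops included, and the job is handed in when it is done.

```bash
mkdir -p pics; python3 - <<'E'
from station import ctrl
import cv2,json
s=ctrl.get_state();print({k:s[k] for k in("time_s","ee_pos","ee_rot","contact_force","width")},ctrl.nose_length)
for n in("scene","side"):
    d=ctrl.get_image(n);cv2.imwrite(f"pics/{n}0.png",d["image"][:,:,::-1]);print(n,d["fx"],d["cx"],d["cy"],d["R"],d["t"])
E
```

```text
{'time_s': 0.0, 'ee_pos': array([0.19168538, 0.594563  , 0.25572913]), 'ee_rot': array([ 1.55277832e-01,  9.87870678e-01, -5.61600580e-04, -5.27409384e-05]), 'contact_force': array([0.11462123, 0.22245664, 0.16946787]), 'width': 0.08518133309806232} 0.025
scene 498.23801717239826 320.66179452420715 244.51911053424402 [[-0.41565773  0.90949138  0.00735468]
 [ 0.59317599  0.27720677 -0.75584301]
 [-0.68947147 -0.30980937 -0.65471158]] [ 0.28491205 -0.28879401  1.64787039]
side 518.7311228080349 318.20350604981456 236.95095522074539 [[ 0.95392301 -0.30002969  0.00361684]
 [-0.23141201 -0.74332401 -0.62762879]
 [ 0.19099576  0.59787257 -0.77850435]] [-0.58600099  0.17377769  1.14446154]
```

View pics/scene0.png

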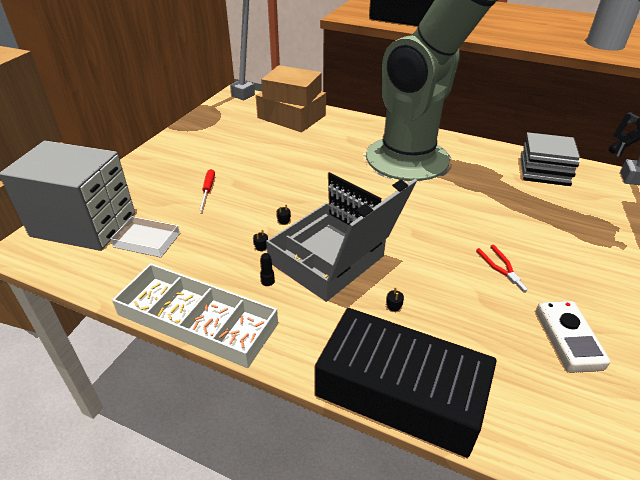

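View pics/side0.png

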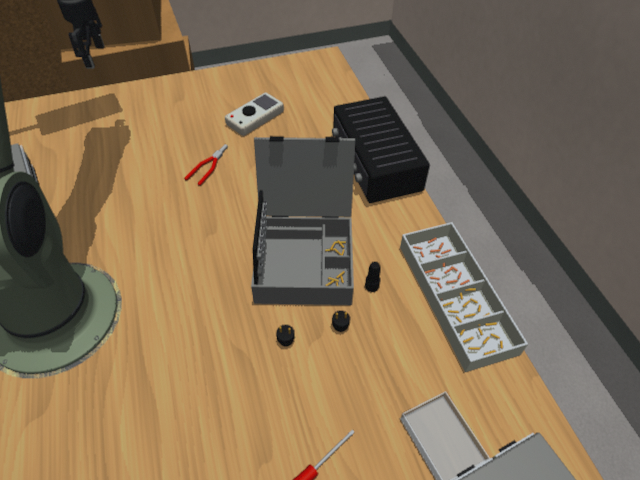

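The scene view shows the case around (325,245), with the flap upright near (352,200) and the cover's edge near (410,185). In the side view the case front wall spans (253,289)–(354,289), the cover's free edge (255..354,139) and plugs are at (285,335), (341,321) and (335,133). I'll zoom in for corners.

```bash
python3 - <<'E'
import cv2
a=cv2.imread("pics/side0.png")[120:350,235:435];cv2.imwrite("pics/sidec.png",cv2.resize(a,None,fx=2.6,fy=2.6,interpolation=2))
a=cv2.imread("pics/scene0.png")[160:320,240:440];cv2.imwrite("pics/scenec.png",cv2.resize(a,None,fx=3.5,fy=3.5,interpolation=2))
E
```

```text
(no output)
```

View pics/sidec.png

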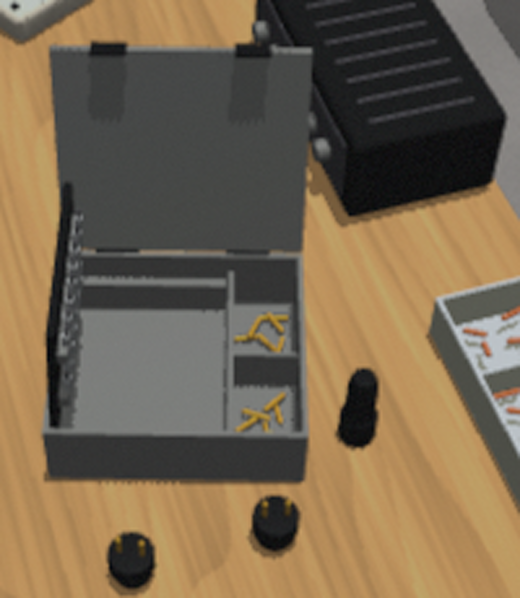

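View pics/scenec.png

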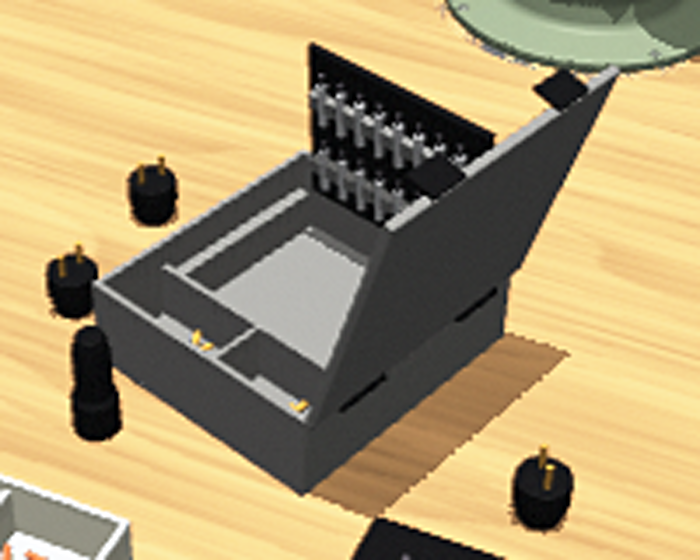

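Corners seen (in crop pixels): case rim in side view (45,433), (306,433), bottom (48,481), (303,481). In scene view, bottom (303,494), (505,335). Cover edge runs (388,230)–(617,68), and the flap edge (311,44)–(494,134).

```bash
cat > h.py <<'E'
import numpy as np
from station import ctrl
C={n:ctrl.get_image(n) for n in("scene","side")}
def ray(n,u,v):
    d=C[n];R=np.array(d["R"]);o=-R.T@d["t"]
    k=R.T@np.array([(u-d["cx"])/d["fx"],(v-d["cy"])/d["fy"],1]);return o,k
def pl(n,u,v,z):
    o,k=ray(n,u,v);return o+k*(z-o[2])/k[2]
sd=lambda a,b:("side",235+(a+.5)/2.6-.5,120+(b+.5)/2.6-.5)
sc=lambda a,b:("scene",240+(a+.5)/3.5-.5,160+(b+.5)/3.5-.5)
def tri(p,q):
    o,k=ray(*p);o2,k2=ray(*q)
    s=np.linalg.lstsq(np.c_[k,-k2],o2-o,rcond=None)[0]
    a,b=o+k*s[0],o2+k2*s[1];return (a+b)/2,np.linalg.norm(a-b)
E
python3 - <<'E'
from h import *
np.set_printoptions(precision=4,suppress=True)
print("side rim F/B right",pl(*sd(45,433),.07),pl(*sd(306,433),.07),"bot",pl(*sd(48,481),0),pl(*sd(303,481),0))
print("scene bot +x+y, -x+y",pl(*sc(303,494),0),pl(*sc(505,335),0),"rim +x-y,-x-y",pl(*sc(97,283),.07),pl(*sc(305,153),.07))
print("lid -x,+x",tri(sd(50,48),sc(617,68)),tri(sd(312,48),sc(388,230)))
print("flap +y",tri(sd(68,185),sc(494,134)), "flap-y top z=.17 scene",pl(*sc(311,44),.175))
for n,p,z in(("A",sc(542,490),.03),("A",sc(542,524),.0),("B",sd(131,570),.01),("C",sd(276,535),.01),("conn",sd(357,440),0)):print(n,pl(*p,z))
E
```

```text
side rim F/B right [ 0.4332 -0.1022  0.07  ] [ 0.6386 -0.1663  0.07  ] bot [ 0.4285 -0.1041  0.    ] [ 0.6387 -0.1697  0.    ]
scene bot +x+y, -x+y [0.6983 0.0201 0.    ] [0.4916 0.0903 0.    ] rim +x-y,-x-y [ 0.6369 -0.1656  0.07  ] [ 0.4358 -0.0967  0.07  ]
lid -x,+x (array([0.5118, 0.1448, 0.2596]), np.float64(0.0018457186290029705)) (array([0.7208, 0.0773, 0.2608]), np.float64(0.0005427979314414948))
flap +y (array([0.5005, 0.0666, 0.1776]), np.float64(0.004583424313944765)) flap-y top z=.17 scene [ 0.4449 -0.0897  0.175 ]
A [0.6556 0.1692 0.03  ]
A [0.6566 0.1728 0.    ]
B [ 0.4737 -0.213   0.01  ]
C [ 0.5971 -0.2177  0.01  ]
conn [ 0.6985 -0.1443  0.    ]
```

```bash
R='{"claw":[-1,-1,-1,-1,-1],"offset":[[-0.16,-0.2,0],[-0.33,-0.4,0],[-0.5,-0.6,0],[-0.65,-0.81,0],[-0.65,-0.81,0]],"spin":[0,0,0,0,0]}'; python3 -m pendant '{"claw":[-1,-1,-1,-1,-1],"offset":[[-0.16,-0.2,0],[-0.33,-0.4,0],[-0.5,-0.6,0],[-0.65,-0.81,0],[-0.65,-0.81,0]],"spin":[0,0,0,0,0]}' 20
python3 -m pendant '{"claw":[-1,-1,-1,-1,-1],"offset":[[-0.16,-0.2,0],[-0.33,-0.4,0],[-0.5,-0.6,0],[-0.65,-0.81,0],[-0.65,-0.81,0]],"spin":[0,0,0,0,0]}'
```

```text
time_s: 0.82
ee_pos: [0.2485, 0.4471, 0.2566]
ee_rot: [0.157, 0.988, -0.0, 0.0]
contact_force: [-1.0, 0.9, 0.8]
width: 0.0002
finger_force: 0.0
time_s: 1.45
ee_pos: [0.3035, 0.3023, 0.2565]
ee_rot: [0.157, 0.988, -0.0, 0.0]
contact_force: [-1.3, 0.9, 0.2]
width: 0.0002
finger_force: 0.0
```

```bash
python3 -m pendant '{"claw":[-1,-1,-1,-1,-1],"offset":[[-0.16,-0.2,0],[-0.33,-0.4,0],[-0.5,-0.6,0],[-0.65,-0.81,0],[-0.65,-0.81,0]],"spin":[0,0,0,0,0]}'
python3 -m pendant '{"claw":[-1,-1,-1,-1,-1],"offset":[[-0.16,-0.2,0],[-0.33,-0.4,0],[-0.5,-0.6,0],[-0.58,-0.81,0],[-0.58,-0.81,0]],"spin":[0,0,0,0,0]}'
cat >> h.py <<'E'
c0=np.array([.5645,-.040]);ex=np.array([.951,-.309]);ey=np.array([.309,.951])
def case(p):d=np.array(p[:2])-c0;return np.round([d@ex,d@ey,p[2]],4)
E
python3 -c "
from h import *
s=ctrl.get_state();print(case(s['ee_pos']),s['ee_pos'],s['joint_positions'])"
```

```text
time_s: 2.08
ee_pos: [0.3591, 0.1573, 0.2564]
ee_rot: [0.156, 0.988, 0.0, 0.0]
contact_force: [-0.6, 0.4, 0.7]
width: -0.0001
finger_force: 0.0
time_s: 2.7
ee_pos: [0.4044, 0.0154, 0.2563]
ee_rot: [0.156, 0.988, -0.0, 0.0]
contact_force: [0.3, 0.7, 0.2]
width: -0.0001
finger_force: 0.0
[-0.17    0.0048  0.2563] [0.40426298 0.01714833 0.25629992] [-0.42595509  0.17073098  0.26946058  2.15084186 -0.06175961  0.8268138
  1.14166335]
```

```bash
python3 -m pendant '{"claw":[-1,-1,-1,-1],"offset":[[0,0,0.2],[0,0,0.4],[0,0,0.58],[0,0,0.58]],"spin":[0,0,0,0]}'
python3 -m pendant '{"claw":[-1,-1,-1,-1,-1,-1,-1,-1,-1,-1],"offset":[[-0.15,0,0],[-0.25,0,0],[-0.32,0,0],[-0.38,0,0],[-0.45,0,0],[-0.52,0,0.01],[-0.58,0,0.03],[-0.65,0,0.06],[-0.72,0,0.1],[-0.78,0,0.14]],"spin":[0,0,0,0,0,0,0,0,0,0]}'
python3 - <<'E'
from h import *
import cv2
s=ctrl.get_state();print(case(s['ee_pos']))
cv2.imwrite("pics/p1.png",cv2.resize(C["side"]["image"][100:350,220:440,::-1],None,fx=2.3,fy=2.3))
E
```

```text
time_s: 3.3
ee_pos: [0.4032, 0.0171, 0.1682]
ee_rot: [0.154, 0.988, -0.0, -0.001]
contact_force: [-0.6, 0.5, 0.3]
width: 0.0001
finger_force: 0.0
time_s: 4.55
ee_pos: [0.5159, -0.0203, 0.1478]
ee_rot: [0.155, 0.988, -0.0, 0.0]
contact_force: [-1.4, -0.5, 2.8]
width: 0.0001
finger_force: 0.9
[-0.0524  0.0036  0.1475]
```

View pics/p1.png

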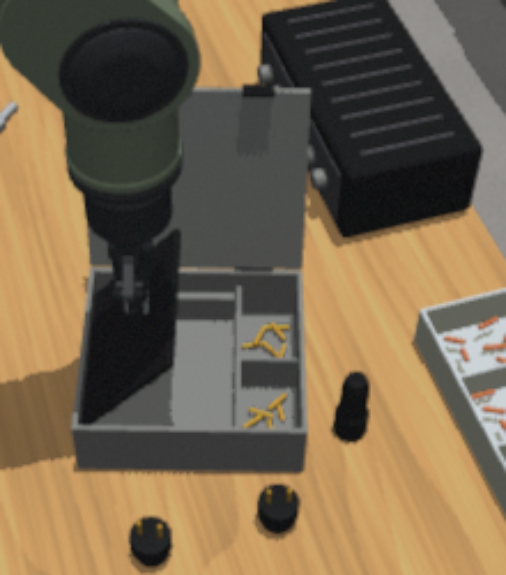

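The fingertips at about (130,290) hold the black flap tilted to roughly 50°, with its free edge at (178,240); the cover is still open.

```bash
python3 -m pendant '{"claw":[-1,-1,-1,-1,-1,-1,-1,-1],"offset":[[-0.06,0,0.05],[-0.11,0,0.1],[-0.16,0,0.15],[-0.2,0,0.22],[-0.24,0,0.3],[-0.26,0,0.37],[-0.28,0,0.43],[-0.28,0,0.46]],"spin":[0,0,0,0,0,0,0,0]}'
python3 -m pendant '{"claw":[-1,-1,-1],"offset":[[0,0,0.01],[0,0,0.02],[0,0,0.02]],"spin":[0,0,0]}'
```

```text
time_s: 5.65
ee_pos: [0.5552, -0.033, 0.0787]
ee_rot: [0.155, 0.988, -0.0, -0.0]
contact_force: [0.9, -0.1, 1.6]
width: -0.0
finger_force: 0.6
time_s: 6.02
ee_pos: [0.5552, -0.033, 0.077]
ee_rot: [0.155, 0.988, 0.0, 0.0]
contact_force: [-2.2, -0.5, 9.7]
width: 0.0
finger_force: 4.9
```

```bash
python3 -m pendant '{"claw":[-1,-1,-1],"offset":[[0,0,0.01],[0,0,0.01],[0,0,0.01]],"spin":[0,0,0]}'
```

```text
time_s: 6.4
ee_pos: [0.5553, -0.033, 0.0766]
ee_rot: [0.155, 0.988, 0.0, 0.0]
contact_force: [-10.0, 0.7, 36.3]
width: 0.0
finger_force: 18.3
```

```bash
python3 -m pendant '{"claw":[-1,-1,-1,-1,-1],"offset":[[0,0,-0.1],[0,0,-0.3],[0,0,-0.6],[0,0,-0.87],[0,0,-0.87]],"spin":[0,0,0,0,0]}'
python3 -m pendant '{"claw":[-1,-1,-1,-1],"offset":[[0,0,-0.3],[0,0,-0.6],[0,0,-0.87],[0,0,-0.87]],"spin":[0,0,0,0]}'
python3 - <<'E'
from h import *
import cv2
s=ctrl.get_state();print(case(s['ee_pos']))
a=np.hstack([cv2.resize(C[n]["image"][y:y+200,x:x+200,::-1],None,fx=2,fy=2) for n,y,x in(("side",120,235),("scene",140,240))])
cv2.imwrite("pics/p2.png",a)
E
```

```text
time_s: 7.02
ee_pos: [0.5564, -0.0329, 0.2084]
ee_rot: [0.155, 0.988, 0.001, 0.002]
contact_force: [-0.4, 0.3, -1.0]
width: -0.0001
finger_force: 0.0
time_s: 7.52
ee_pos: [0.5559, -0.0329, 0.338]
ee_rot: [0.155, 0.988, 0.001, 0.002]
contact_force: [0.4, -0.0, -1.4]
width: 0.0
finger_force: 0.0
[-0.0114  0.0039  0.3352]
```

View pics/p2.png

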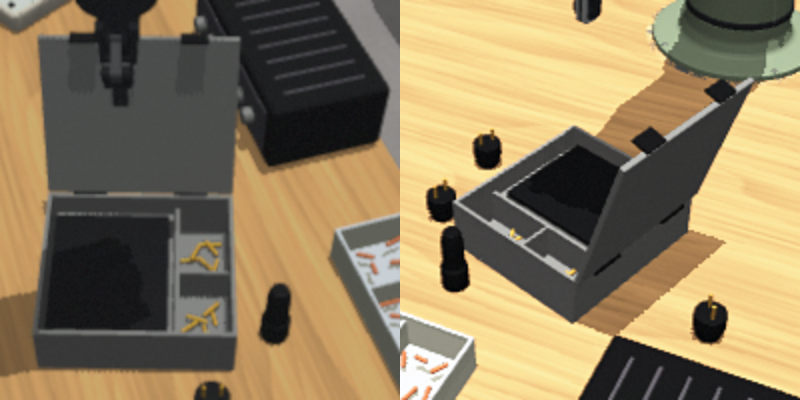

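The flap lies flat (black area at (110,270) in the side half), the cover still stands open, and the plugs and connector haven't moved. Next I go over the cover to its outer side.

```bash
python3 -m pendant '{"claw":[-1,-1,-1,-1],"offset":[[0,0.25,0],[0,0.5,0],[0,0.73,0],[0,0.73,0]],"spin":[0,0,0,0]}'
python3 -m pendant '{"claw":[-1,-1,-1,-1],"offset":[[0,0.25,0],[0,0.5,0],[0,0.73,0],[0,0.73,0]],"spin":[0,0,0,0]}'
python3 -m pendant '{"claw":[-1,-1,-1,-1],"offset":[[0,0,0.2],[0,0,0.4],[0,0,0.57],[0,0,0.57]],"spin":[0,0,0,0]}'
python3 -c "
from h import *
s=ctrl.get_state();print(case(s['ee_pos']))"
```

```text
time_s: 8.12
ee_pos: [0.5885, 0.0741, 0.3338]
ee_rot: [0.153, 0.988, -0.0, -0.001]
contact_force: [-0.1, -0.6, -0.5]
width: 0.0002
finger_force: 0.0
time_s: 8.62
ee_pos: [0.622, 0.1773, 0.3339]
ee_rot: [0.154, 0.988, -0.0, -0.001]
contact_force: [-0.4, -0.7, -0.4]
width: -0.0001
finger_force: 0.0
time_s: 9.12
ee_pos: [0.6213, 0.1738, 0.2483]
ee_rot: [0.156, 0.988, -0.001, -0.002]
contact_force: [-0.3, -0.3, 0.9]
width: -0.0001
finger_force: 0.0
[-0.0111  0.222   0.2509]
```

```bash
python3 -m pendant '{"claw":[-1,-1,-1,-1,-1,-1,-1,-1,-1],"offset":[[0,-0.15,0],[0,-0.23,0],[0,-0.3,0],[0,-0.36,0],[0,-0.42,0],[0,-0.48,0],[0,-0.54,0],[0,-0.6,0],[0,-0.66,0]],"spin":[0,0,0,0,0,0,0,0,0]}'
python3 - <<'E'
from h import *
import cv2
s=ctrl.get_state();print(case(s['ee_pos']))
a=np.hstack([cv2.resize(C[n]["image"][y:y+200,x:x+200,::-1],None,fx=2,fy=2) for n,y,x in(("side",120,235),("scene",140,240))])
cv2.imwrite("pics/p3.png",a)
E
```

```text
time_s: 10.35
ee_pos: [0.5936, 0.0844, 0.2559]
ee_rot: [0.154, 0.988, 0.004, 0.003]
contact_force: [-22.5, 16.6, 79.6]
width: -0.0001
finger_force: 41.7
[-0.0108  0.1259  0.256 ]
```

View pics/p3.png

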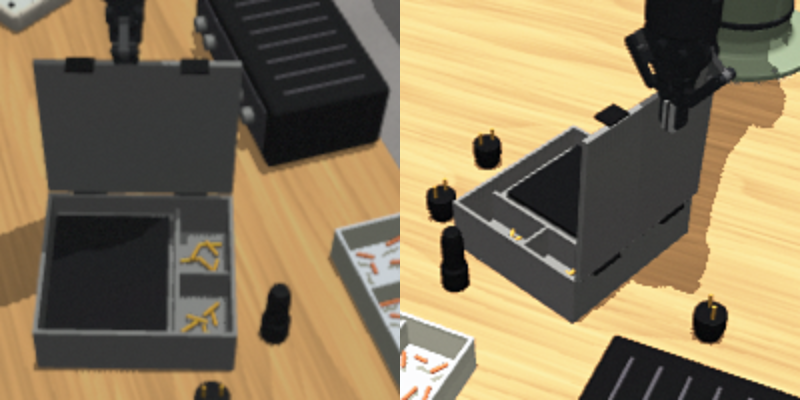

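The cover is roughly upright, but its edge has caught under the flared finger linkage (at (680,100)) and the force is high. I'll back off and go higher.

```bash
python3 -m pendant '{"claw":[-1,-1,-1,-1],"offset":[[0,0.05,-0.02],[0,0.12,-0.08],[0,0.12,-0.15],[0,0.12,-0.15]],"spin":[0,0,0,0]}'
python3 -c "
from h import *
s=ctrl.get_state();print(case(s['ee_pos']))"
```

```text
time_s: 10.95
ee_pos: [0.5977, 0.098, 0.2734]
ee_rot: [0.155, 0.988, -0.0, 0.0]
contact_force: [-0.5, 0.2, 0.5]
width: -0.0001
finger_force: 0.0
[-0.0114  0.1413  0.2725]
```

```bash
python3 -m pendant '{"claw":[-1,-1,-1,-1,-1,-1],"offset":[[0,-0.06,-0.02],[0,-0.12,-0.02],[0,-0.18,-0.02],[0,-0.24,-0.02],[0,-0.3,-0.02],[0,-0.36,-0.01]],"spin":[0,0,0,0,0,0]}'
python3 -c "
from h import *
s=ctrl.get_state();print(case(s['ee_pos']))"
```

```text
time_s: 11.8
ee_pos: [0.5808, 0.0464, 0.2743]
ee_rot: [0.155, 0.988, -0.0, 0.0]
contact_force: [1.0, 3.3, 2.6]
width: -0.0001
finger_force: 1.3
[-0.0112  0.0865  0.2742]
```

```bash
python3 -m pendant '{"claw":[-1,-1,-1,-1,-1,-1,-1,-1],"offset":[[0,-0.09,0.02],[0,-0.17,0.05],[0,-0.27,0.09],[0,-0.37,0.13],[0,-0.46,0.18],[0,-0.54,0.24],[0,-0.62,0.31],[0,-0.7,0.38]],"spin":[0,0,0,0,0,0,0,0]}'
python3 -c "
from h import *
s=ctrl.get_state();print(case(s['ee_pos']))"
```

```text
time_s: 12.9
ee_pos: [0.5485, -0.0536, 0.2165]
ee_rot: [0.155, 0.988, -0.0, -0.0]
contact_force: [2.1, 1.9, 0.2]
width: 0.0
finger_force: 0.9
[-0.0115 -0.0188  0.216 ]
```

```bash
python3 -m pendant '{"claw":[-1,-1,-1,-1,-1,-1,-1,-1,-1],"offset":[[0,-0.06,0.08],[0,-0.12,0.16],[0,-0.16,0.23],[0,-0.2,0.31],[0,-0.24,0.39],[0,-0.27,0.47],[0,-0.29,0.55],[0,-0.31,0.63],[0,-0.32,0.7]],"spin":[0,0,0,0,0,0,0,0,0]}'
python3 -m pendant '{"claw":[-1,-1,-1],"offset":[[0,0,0.02],[0,0,0.03],[0,0,0.04]],"spin":[0,0,0]}'
python3 -c "
from h import *
s=ctrl.get_state();print(case(s['ee_pos']))"
```

```text
time_s: 14.12
ee_pos: [0.5339, -0.0986, 0.1115]
ee_rot: [0.155, 0.988, 0.0, -0.0]
contact_force: [-0.5, 0.5, 0.7]
width: 0.0
finger_force: 0.7
time_s: 14.5
ee_pos: [0.5341, -0.0986, 0.1065]
ee_rot: [0.155, 0.988, -0.0, 0.0]
contact_force: [-0.2, -1.8, 1.5]
width: 0.0
finger_force: 0.7
[-0.0108 -0.0651  0.1064]
```

Expected stop at TCP z ≈ 0.103; I'll inch down to it.

```bash
python3 -m pendant '{"claw":[-1,-1,-1],"offset":[[0,0,0.01],[0,0,0.02],[0,0,0.02]],"spin":[0,0,0]}'
python3 -m pendant '{"claw":[-1,-1,-1],"offset":[[0,0,0.01],[0,0,0.01],[0,0,0.01]],"spin":[0,0,0]}'
```

```text
time_s: 14.98
ee_pos: [0.5341, -0.0987, 0.1035]
ee_rot: [0.155, 0.988, 0.0, 0.0]
contact_force: [-1.6, 0.1, 6.8]
width: -0.0004
finger_force: 3.3
time_s: 15.35
ee_pos: [0.5342, -0.0987, 0.1032]
ee_rot: [0.155, 0.988, 0.0, 0.0]
contact_force: [-9.4, 2.1, 35.6]
width: -0.0004
finger_force: 17.5
```

Firm stop at shut height. I'll lift away and check.

```bash
python3 -m pendant '{"claw":[-1,-1,-1,-1,-1,-1],"offset":[[0,0,-0.1],[0,0,-0.4],[0,0,-0.8],[0,0,-1],[0,0,-1],[0,0,-1]],"spin":[0,0,0,0,0,0]}'
python3 - <<'E'
from h import *
import cv2
a=np.hstack([cv2.resize(C[n]["image"][y:y+230,x:x+200,::-1],None,fx=2,fy=2) for n,y,x in(("side",120,235),("scene",120,240))])
cv2.imwrite("pics/p4.png",a)
E
```

```text
time_s: 16.1
ee_pos: [0.5337, -0.0984, 0.2513]
ee_rot: [0.155, 0.988, 0.0, -0.0]
contact_force: [0.6, 0.1, -0.3]
width: -0.0001
finger_force: 0.0
```

View pics/p4.png

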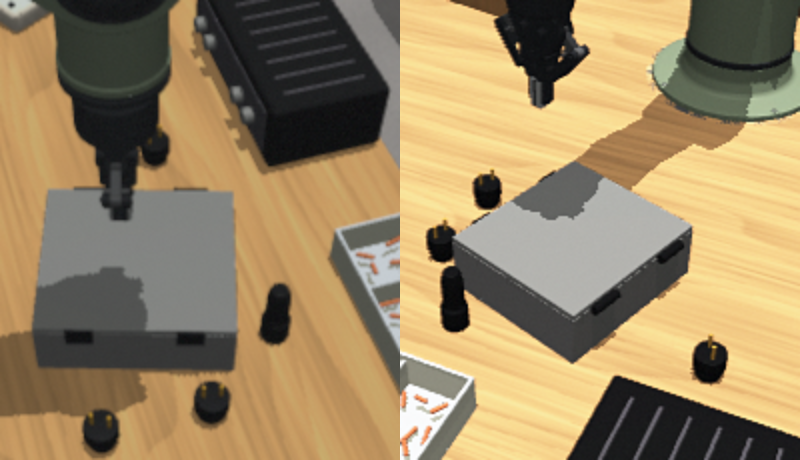

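The cover is flush on the case (side half, (135,260)), all plugs and the connector are upright where they were, and the gripper is clear.

```bash
python3 -c "
from station import ctrl
print(ctrl.finish_job())"
```

```text
the job is handed in; nothing more can be done
None
```

The case is shut: I pushed the flap flat, then closed the cover over it down to its stop. The plugs and connector are still upright and in place, and the job was handed in at about 16 s. The gripper caught the cover's edge once, with about 80 N up and 42 N on a finger pad at the reading, before I backed off. The hand-in returned no verdict.

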